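# Make the deburring station ready for a batch

### The job

Get the deburring station ready: take the burr out of its stand, set its shank fully home in the spindle's collet and turn the collet nut clockwise until it grips the burr firmly, and put every black casing standing loose on the bench (not those in the crates) upright into a nest of the feed tray, one to a nest. Only when all that is done, wake the station on the control box: press the large round key, then the square key, then the small round key, each right down and released before the next, never pressing the long bar key. Leave the tape, bottle and screwdriver where they are.

Things in the scene. Friction and masses are not known exactly. Their poses are not given: they have to be found in the camera images.
- spindle: upright bench spindle, fixed: grey box 110 x 110 x 50 mm high, a 30 mm thick neck on it, then the collet with its nut. Origin: centre of its underside on the bench, z up, x and y along the box's sides. Place and yaw vary
- collet_mouth (a point): centre of the collet's mouth, level with the nut's top face, 105 mm above the bench, z up; axes as the spindle's. The bore goes 28 mm straight down to a flat floor. Between the jaws, which start 2 mm below the mouth, it is 12 mm wide with the nut at 0 and narrows by 2 mm per rad of nut
- nut (a joint): steel hexagon collet nut: grows clockwise seen from above (tightening), 0 loose, 2.6 rad stop; starts 0 to 0.5. Drag 0.15 N m, stays put. 34 mm across flats, 83 to 105 mm above the bench, 33 mm free below. At 0 a pair of flats faces along the spindle's x (others every 60 deg). Jaws meet the shank at about 2.0, firm grip from 2.3; turning to the stop is harmless
- jaw0: one of the three collet jaws inside the nut (4 x 12 x 22 mm), driven inward 1 mm per rad by the nut, the one on the spindle's +x side. Origin on the collet axis, 24 mm below the mouth, when loose
- burr: the only burr, steel, 45 g: round shank 8 mm thick, 30 mm long, under a cylinder head 15 mm thick, 28 mm long. Origin: centre of the shank's lower end, z along the axis to the head. Starts upright in a 10 mm hole, 22 mm deep, of a fixed wooden stand 50 x 50 x 30 mm high, its end 8 mm above the bench. Home in the collet its end is on the bore floor, its head 2 to 30 mm above the nut
- nest0 (a point): centre of a nest's floor in the feed tray, a fixed aluminium plate 82 x 325 x 10 mm high with four nests in a row along this frame's y axis: a round recess 58 mm wide and 6 mm deep, floor 4 mm above the bench; nests are 80 mm apart
- nest1 (a point): centre of a nest's floor in the feed tray, a fixed aluminium plate 82 x 325 x 10 mm high with four nests in a row along this frame's y axis: a round recess 58 mm wide and 6 mm deep, floor 4 mm above the bench; nests are 80 mm apart
- nest2 (a point): centre of a nest's floor in the feed tray, a fixed aluminium plate 82 x 325 x 10 mm high with four nests in a row along this frame's y axis: a round recess 58 mm wide and 6 mm deep, floor 4 mm above the bench; nests are 80 mm apart
- nest3 (a point): centre of a nest's floor in the feed tray, a fixed aluminium plate 82 x 325 x 10 mm high with four nests in a row along this frame's y axis: a round recess 58 mm wide and 6 mm deep, floor 4 mm above the bench; nests are 80 mm apart
- casing0: black round plastic casing with a groove round its waist, 52 mm across and 46 mm high, 80 to 170 g, standing on the bench. Origin: centre of its underside. All are alike; two to four are there (None: not there, or in the fingers)
- casing1: black round plastic casing with a groove round its waist, 52 mm across and 46 mm high, 80 to 170 g, standing on the bench. Origin: centre of its underside. All are alike; two to four are there (None: not there, or in the fingers)
- casing2: black round plastic casing with a groove round its waist, 52 mm across and 46 mm high, 80 to 170 g, standing on the bench. Origin: centre of its underside. All are alike; two to four are there (None: not there, or in the fingers)
- casing3: black round plastic casing with a groove round its waist, 52 mm across and 46 mm high, 80 to 170 g, standing on the bench. Origin: centre of its underside. All are alike; two to four are there (None: not there, or in the fingers)
- round_key (a joint): spring key on the fixed white control box (116 x 116 x 40 mm, four keys on top, 52 mm apart in a square, which is where varies): white cap 14 mm over a black 42 mm base plate. 0 up to 0.006 m fully down, 0.9 N to start it, 4.5 N fully down, springs back; counts as pressed past 4.5 mm. The large round key: cap 30 mm across
- square_key (a joint): spring key on the fixed white control box (116 x 116 x 40 mm, four keys on top, 52 mm apart in a square, which is where varies): white cap 14 mm over a black 42 mm base plate. 0 up to 0.006 m fully down, 0.9 N to start it, 4.5 N fully down, springs back; counts as pressed past 4.5 mm. The square key: cap 22 x 22 mm
- dot_key (a joint): spring key on the fixed white control box (116 x 116 x 40 mm, four keys on top, 52 mm apart in a square, which is where varies): white cap 14 mm over a black 42 mm base plate. 0 up to 0.006 m fully down, 0.9 N to start it, 4.5 N fully down, springs back; counts as pressed past 4.5 mm. The small round key: cap 16 mm across
- bar_key (a joint): spring key on the fixed white control box (116 x 116 x 40 mm, four keys on top, 52 mm apart in a square, which is where varies): white cap 14 mm over a black 42 mm base plate. 0 up to 0.006 m fully down, 0.9 N to start it, 4.5 N fully down, springs back; counts as pressed past 4.5 mm. The long bar-shaped key: cap 11 x 34 mm; not to be pressed
- round_top (a point): centre of the top of the large round key's cap, 60 mm above the bench when up; it moves with the key
- square_top (a point): centre of the top of the square key's cap, 60 mm above the bench when up; it moves with the key
- dot_top (a point): centre of the top of the small round key's cap, 60 mm above the bench when up; it moves with the key
- bar_top (a point): centre of the top of the bar-shaped key's cap, 60 mm above the bench when up; it moves with the key
- tape: bystander: roll of clear tape lying flat, 90 mm across, 24 mm high. Origin: centre of its underside
- oil: bystander: small white bottle, 48 mm across, 130 mm high. Origin: centre of its underside
- driver: bystander: screwdriver lying on the bench
Things that resemble listed ones, but are neither listed nor needed, are in the scene too. Several things have the shape of the spindle; the one meant has the colours described above.

How it is judged:
By the outcome, as a careful person would: the job done as asked, in the order asked, and still so for the second after the job is handed in, with the robot touching nothing.
Of casing0, casing1, casing2, casing3 only 2 to 4 are there at a start; the rules pass over those that are not, and their reading is None.
At some moment in a run one of casing0, casing1, casing2, casing3 may be knocked a few centimetres aside while the robot is not near it.
It also fails if it takes over 210 s, if anything falls off the work surface, if the arm or the gripper's body presses on something with over 40 N, if the wrist force passes 120 N, or if a joint passes its speed limit or range.

### The arm

A 6-joint arm with a two-finger parallel gripper is mounted at the origin on the work surface. World frame = base frame: x ahead of the robot, y to its left, z up, the work surface at z = 0. Lengths are in mm, angles in rad, forces in N, time in s.
With the tool pointing down it reaches from about 325 to 900 mm from the base axis. Payload 3.5 kg.
Tool frame: the origin (TCP) lies between the finger pads; the fingertips stand 22 mm ahead of it and the grasp point (between the pads) lies 3 mm ahead of it; z points along the fingers, y is the line along which they close (so a half turn about z gives the same grasp; the last joint's range is limited). The gripper opens to 85 mm and grips with 20 to 120 N. Pads are 22 mm wide; open, the fingers measure 114 mm over their backs; the gripper's body (76 mm by 85 mm) begins 54 mm behind the grasp point. The pads swing forward as they close: fully open they stand 13 mm farther back than shut.
Start: joints at [1.221, 0.276, -0.026, 1.268, 0, 1.467], TCP at [152.695, 606.058, 253.313] pointing down, gripper open.
Joint ranges: [-3.12, 3.12], [-0.85, 1.88], [-1.08, 1.24], [-1.95, 2.15], [-1.57, 1.53], [-3.14, 3.14]. Speed limits (rad/s): [2.57, 2.57, 3.14, 3.14, 3.14, 3.14].

### API

Orientations are given as a 3x3 rotation matrix whose columns are the frame's x, y, z axes.
In Python, from workcell import state, cams, env, spotter gives the robot as it stands. The module is installed in compiled form; this text tells all that it offers.
- The arm moves only by the tool servo_tool, never from a script. Its argument "deltas" is a list of rows, each a list of 3 entries, a list of its own where there are three numbers: the shift along the tool's x, y, z normalised to -1 to 1, where 1 is 0.03 m, then the turn, a rotation vector about the tool's x, y, z normalised to -1 to 1, where 1 is 90 degrees, then the opening, from 0 (shut) to 1 (fully open). In form: [[[dx, dy, dz], [rx, ry, rz], claw], ...]. A call has 1 to 20 rows; each row shifts and turns the commanded pose from where the row before left it, along the tool's axes as they then stand; what a row does not reach is not made up. A row lasts 1/10 s, in which the tool goes at most 50 mm and 8.59 degrees, less where a joint would pass 70% of its speed; a pose out of reach is approached as far as the arm can. A call with a number of a shift or a turn outside -1 to 1 is refused whole. A call with a gripper value outside its range is refused whole. The fingers move at their own pace and stop on an object; "grip_force" is the grip in N (left out, the last holds). Time passes only in rows, so rows that do not move let the fingers close. It gives the time, the measured TCP pose, the force, the opening and the grip force at its end, in the units of the state.
- state(): the state, without advancing time (a new reading comes with each control period).
- cams.get_image(name): name is "side" or "top"; returns the picture (400x640x3 uint8, red, green, blue); there is no depth.
- cams.calibration(name): a dict with "K" (3x3 intrinsics, pixels), "R" (3x3) and "t" (3): a world point X has camera coordinates R X + t. Camera axes: x right, y down, z forward; pixel columns grow to the right and rows downward; lengths in mm; the calibration is good to about 2 mm. A picture is of the moment at which its call begins. calibration takes no time and is no camera call.
- env.sign_off(): hands the job in; it is judged then, once.
Trained networks look in the newest picture that a camera, given by its name, has taken for a name from the list of things; names that differ only in an ending like _2 or _b are one class to them, and where a whole thing is asked for, a point or a joint stands for the part that bears it (a point fixed in the world has none). Each returns a list of dicts, best first, with "p" (0 to 1); they miss things now and then, are a little off and sometimes report something else, mostly with a low value. They report only what shows in the picture. A call takes as long as a camera call. They do not tell look-alikes from the thing itself.
- spotter.boxes_of(camera, thing): "bbox" ([left, top, width, height] in pixels, round what is visible of it).
- spotter.trace(camera, thing): "mask" (400x640 bool, what is visible of it) and "bbox" ([left, top, width, height] in pixels, round what is visible of it).
The state is a dict: "clock": time; "joint_pos": joint angles; "joint_vel": joint speeds; "joint_torque": joint torques, N m; "eef_pos": TCP position; "tcp_rot": TCP orientation; "ft_force": force on the tool from outside, world axes, zero at the start; "wrist_torque": the same for the moment, N m; "finger_gap": opening from 0.0 (shut) to 1.0 (fully open); "grip_force": force on a finger pad.
Only numpy, scipy, OpenCV 4.12 (cv2) and the standard library are available. Lean on these libraries where they do the work, as an engineer would, in place of code of your own. Each camera call takes 0.05 s, during which the arm holds its last target. There are 200 camera calls.

## Working session

There is one attempt and no reset: what is moved stays moved. The work goes in short steps, Python scripts to look and compute and a tool call to move; the robot and the scene stay as the last step left them, time stands still between calls to the robot, and variables do not carry over. Pictures are saved under pics/ and viewed, at most 14 in all, crops included, and the job is handed in when it is done.

Besides the shell and the picture viewer there is one more tool, called after "Request:" by a JSON object that holds its "fn" and its "kwargs". servo_tool: Moves the arm, as the interface text tells. Its arguments: {"type":"object","properties":{"deltas":{"type":"array","items":{"type":"array"}},"grip_force":{"type":"number"}},"required":["deltas"]}

```bash
mkdir -p pics; python3 - <<'E'
from workcell import state,cams,spotter
import cv2
s=state();print(s)
for c in("top","side"):
    im=cams.get_image(c);cv2.imwrite(f"pics/{c}0.png",im[:,:,::-1])
    k=cams.calibration(c);print(c,k)
    for n in("spindle","burr","nest0","casing0","round_key","square_key","dot_key","bar_key","nut","tape","oil","driver"):
        print(n,[(r['bbox'],round(r['p'],2)) for r in spotter.boxes_of(c,n)][:8])
E
```

```text
{'clock': 0.0, 'joint_pos': array([ 1.22059119e+00,  2.77180869e-01, -2.78908017e-02,  1.26798633e+00,
       -5.58738468e-06,  1.46744134e+00]), 'joint_vel': array([ 7.55602763e-04,  1.54054436e-03,  1.43409529e-03,  5.42073832e-04,
       -5.07895814e-05, -7.16642977e-04]), 'joint_torque': array([-3.13748867e-03, -4.45512521e+01,  2.95199901e+01,  1.64483290e-02,
       -9.31287832e-05,  3.79004007e-06]), 'eef_pos': array([152.45230524, 605.37176516, 252.12523809]), 'tcp_rot': array([[-9.69686811e-01,  2.44349943e-01, -7.70708624e-04],
       [ 2.44351052e-01,  9.69684506e-01, -2.12630719e-03],
       [ 2.27781171e-04, -2.25017550e-03, -9.99997442e-01]]), 'ft_force': array([-0.58592174,  0.26368412,  0.09933211]), 'wrist_torque': array([0.03244801, 0.03464713, 0.02871876]), 'grip_force': 0.0, 'finger_gap': 0.9981015400300223}
top {'K': array([[392.14692195,   0.        , 317.99178281],
       [  0.        , 392.14692195, 195.71857088],
       [  0.        ,   0.        ,   1.        ]]), 'R': array([[ 0.00614286, -0.99981517, -0.01821779],
       [-0.99748649, -0.00484047, -0.07069
[... 1312 characters left out ...]
8)]
burr [([265.4, 202.1, 5.0, 15.7], 0.44), ([330.7, 188.7, 74.0, 73.9], 0.43)]
nest0 [([330.0, 190.7, 72.4, 71.7], 0.81)]
casing0 [([283.4, 229.2, 20.3, 25.5], 0.78), ([296.4, 204.8, 21.4, 27.5], 0.76)]
round_key [([412.6, 300.3, 13.4, 14.3], 0.44)]
square_key []
dot_key [([411.9, 301.5, 12.5, 11.2], 0.55)]
bar_key [([328.0, 192.2, 76.1, 69.0], 0.46)]
nut [([268.8, 153.8, 14.3, 15.2], 0.64), ([301.8, 133.3, 9.8, 6.9], 0.45)]
tape [([439.3, 245.9, 36.9, 36.9], 0.82)]
oil [([321.9, 140.2, 15.6, 41.8], 0.78), ([329.8, 193.2, 73.6, 63.9], 0.3), ([439.9, 247.3, 35.2, 32.2], 0.25)]
driver [([327.6, 190.4, 75.4, 72.8], 0.73), ([207.4, 164.8, 38.0, 18.9], 0.66), ([320.7, 140.3, 18.2, 42.4], 0.28)]
```

```bash
python3 - <<'E'
import cv2
a=cv2.imread("pics/top0.png")[110:290,130:530];cv2.imwrite("pics/topc.png",cv2.resize(a,None,fx=2,fy=2,interpolation=cv2.INTER_CUBIC))
a=cv2.imread("pics/side0.png")[90:350,180:500];cv2.imwrite("pics/sidec.png",cv2.resize(a,None,fx=2.3,fy=2.3,interpolation=cv2.INTER_CUBIC))
E
```

```text
(no output)
```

View pics/topc.png

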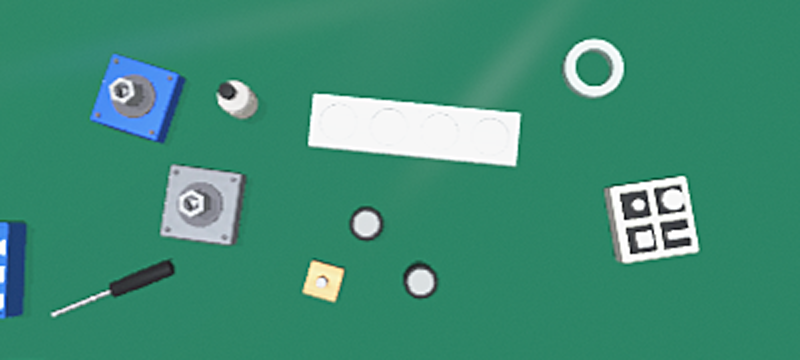

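View pics/sidec.png

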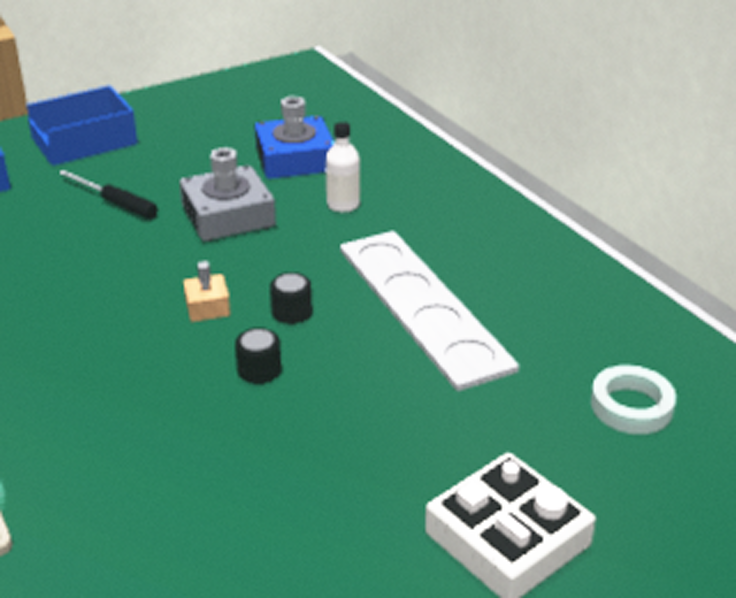

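View pics/top0.png

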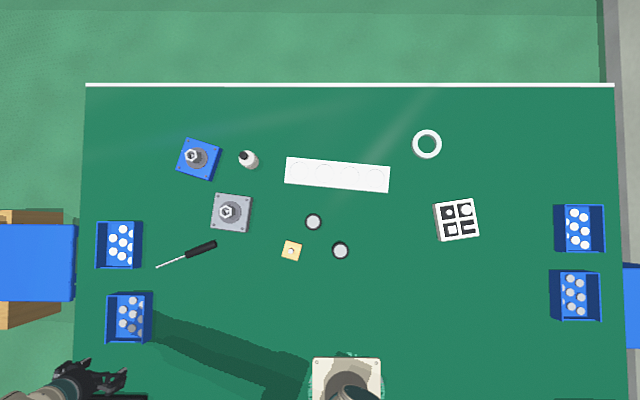

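The grey spindle at top-view (230,212) fits the description; the blue one at (197,158) is a decoy with the wrong colour. The crop confirms it. The loose casings are at (313,222) and (340,250), and the burr stand is at (291,250). On the box, round is (466,210), dot (448,212), square (451,229) and bar (469,227). Next I'll fit known models to silhouettes in both views.

```bash
cat > h.py <<'E'
import numpy as np, cv2
from scipy.optimize import minimize
from workcell import state,cams,spotter
def proj(c,P):
    k=cams.calibration(c);q=(k['R']@np.asarray(P,float).T).T+k['t'];q=q@k['K'].T;return q[:,:2]/q[:,2:]
def back(c,uv,z):
    k=cams.calibration(c);d=k['R'].T@np.linalg.inv(k['K'])@[uv[0],uv[1],1];o=-k['R'].T@k['t'];return o+d*(z-o[2])/d[2]
def box(a,b,z0,z1): return np.array([[sx*a/2,sy*b/2,z] for sx in(-1,1) for sy in(-1,1) for z in(z0,z1)])
def cyl(r,z0,z1,n=48): return np.array([[r*np.cos(t),r*np.sin(t),z] for t in np.arange(n)*2*np.pi/n for z in(z0,z1)])
M=dict(spindle=[box(110,110,0,50),cyl(15,50,83),cyl(18.5,83,105)],stand=[box(50,50,0,30),cyl(4,30,38),cyl(7.5,38,66)],
 casing=[cyl(26,0,46)],tray=[box(82,325,0,10)],ctrl=[box(116,116,0,40)])
def alpha(im):
    f=im.astype(float);d=f[...,1]-f[...,0];return d
def fit(c,im,name,x,y,yaw,S=8):
    d=alpha(im)
    def hulls(p):
        C,s=np.cos(p[2]),np.sin(p[2]);R=np.array([[C,-s,0],[s,C,0],[0,0,1]])
        return [cv2.convexHull(proj(c,m@R.T+[p[0],p[1],0]).astype(np.float32))[:,0] for m in M[name]]
    a=np.vstack(hulls([x,y,yaw]));l=np.floor(a.min(0)-7).astype(int);h=np.ceil(a.max(0)+7).astype(int)
    D=d[l[1]:h[1],l[0]:h[0]];bg=np.percentile(D,85) if name!='x' else 0
    A=np.clip(1-D/bg,0,1)
    def ren(p):
        m=np.zeros((D.shape[0]*S,D.shape[1]*S),np.uint8)
        for q in hulls(p): cv2.fillPoly(m,[np.round(((q-l+.5)*S-.5)*16).astype(np.int32)],255,shift=4)
        return cv2.resize(m,D.shape[::-1],interpolation=cv2.INTER_AREA)/255.
    cost=lambda p:((ren([p[0],p[1],p[2]/50])-A)**2).sum()
    r=min((minimize(cost,[x,y,yaw*50],method='Nelder-Mead',options=dict(initial_simplex=np.array([[x,y,yaw*50]]*4)+s*np.array([[0,0,0],[8,0,0],[0,8,0],[0,0,6]]),xatol=.05,fatol=1e-3)) for s in(1,-1)),key=lambda r:r.fun)
    return [*np.round(r.x[:2],1),round(r.x[2]/50,3),round(r.fun,1)]
E
python3 - <<'E'
from h import *
ims={c:cv2.imread(f"pics/{c}0.png")[:,:,::-1] for c in("top","side")}
for n,uv,z,yaw in(("spindle",(231,212),50,-.1),("stand",(291.5,250.5),30,-.2),("casing",(313,221.5),46,0),("casing",(340,250.5),46,0),("tray",(337,175),10,-.06),("ctrl",(456,220),40,.1)):
    p=back("top",uv,z)
    for c in ims: print(n,c,fit(c,ims[c],n,p[0],p[1],yaw))
for n,uv in dict(round=(466,209.5),dot=(448.5,212.5),sq=(451.5,229),bar=(469.5,227.5)).items(): print(n,back("top",uv,60))
E
```

```text
spindle top [np.float64(542.7), np.float64(356.3), np.float64(-0.126), np.float64(13.9)]
spindle side [np.float64(542.6), np.float64(362.1), np.float64(-0.151), np.float64(164.1)]
stand top [np.float64(427.0), np.float64(170.1), np.float64(-0.268), np.float64(12.5)]
stand side [np.float64(427.4), np.float64(173.1), np.float64(-0.238), np.float64(24.3)]
casing top [np.float64(515.3), np.float64(104.0), np.float64(-0.096), np.float64(3.1)]
casing side [np.float64(514.0), np.float64(106.5), np.float64(-0.099), np.float64(67.4)]
casing top [np.float64(429.4), np.float64(21.8), np.float64(-0.071), np.float64(3.1)]
casing side [np.float64(428.0), np.float64(23.8), np.float64(0.056), np.float64(79.8)]
tray top [np.float64(663.7), np.float64(31.0), np.float64(-0.091), np.float64(33.7)]
tray side [np.float64(664.3), np.float64(34.5), np.float64(-0.091), np.float64(16.5)]
ctrl top [np.float64(524.8), np.float64(-331.8), np.float64(0.156), np.float64(7.2)]
ctrl side [np.float64(524.7), np.float64(-330.0), np.float64(0.165), np.float64(38.8)]
round [ 553.44781728 -352.29515332   60.        ]
dot [ 544.23500453 -300.38531992   60.        ]
sq [ 495.35620913 -308.38896261   60.        ]
bar [ 500.12806001 -361.51628716   60.        ]
```

```bash
cat >> h.py <<'E'
def plan(x,y,z,yaw=None):
    """total turn (units about tool z) and then total shift in units of the tool axes AFTER the turn"""
    s=state();R=s['tcp_rot'];y0=np.arctan2(R[1,1],R[0,1]);dy=0 if yaw is None else (yaw-y0+np.pi)%(2*np.pi)-np.pi
    C,S=np.cos(dy),np.sin(dy);R2=np.array([[C,-S,0],[S,C,0],[0,0,1]])@R
    d=R2.T@(np.array([x,y,z])-s['eef_pos'])/30
    print("turn z units",round(-dy/(np.pi/2),3),"shift",d.round(3),"| pos",s['eef_pos'].round(1),"yaw",round(y0,3),"tilt",R[:2,2].round(4),"q6",round(s['joint_pos'][5],2),"F",s['ft_force'].round(1),"gap",round(s['finger_gap'],3),"t",round(s['clock'],1))
E
python3 -c "
from h import *
plan(515,105,120,-.091)"
```

```text
turn z units 0.901 shift [-15.536  13.546   4.443] | pos [152.7 606.1 253.3] yaw 1.324 tilt [-0.  0.] q6 1.47 F [0.3 0.1 0.3] gap 1.001 t 1.3
```

Request:
{"fn": "servo_tool", "kwargs": {"deltas": [[[0,0,0],[0,0,0.09],1],[[0,0,0],[0,0,0.09],1],[[0,0,0],[0,0,0.09],1],[[0,0,0],[0,0,0.09],1],[[0,0,0],[0,0,0.09],1],[[0,0,0],[0,0,0.09],1],[[0,0,0],[0,0,0.09],1],[[0,0,0],[0,0,0.09],1],[[0,0,0],[0,0,0.09],1],[[0,0,0],[0,0,0.09],1]], "grip_force": 40}}

```text
clock: 2.3
eef_pos: [152.7, 606.1, 253.3]
tcp_rot: [[0.095, 0.995, -0.0], [0.995, -0.095, -0.0], [-0.0, -0.0, -1.0]]
ft_force: [0.2, -0.3, 0.9]
finger_gap: 1.001
grip_force: 0.0
```

Request:
{"fn": "servo_tool", "kwargs": {"deltas": [[[-0.82,0.71,0.1],[0,0,0],1],[[-0.82,0.71,0.1],[0,0,0],1],[[-0.82,0.71,0.1],[0,0,0],1],[[-0.82,0.71,0.1],[0,0,0],1],[[-0.82,0.71,0.1],[0,0,0],1],[[-0.82,0.71,0.1],[0,0,0],1],[[-0.82,0.71,0.1],[0,0,0],1],[[-0.82,0.71,0.1],[0,0,0],1],[[-0.82,0.71,0.1],[0,0,0],1],[[-0.82,0.71,0.1],[0,0,0],1],[[-0.82,0.71,0.1],[0,0,0],1],[[-0.82,0.71,0.1],[0,0,0],1],[[-0.82,0.71,0.1],[0,0,0],1],[[-0.82,0.71,0.1],[0,0,0],1],[[-0.82,0.71,0.1],[0,0,0],1],[[-0.82,0.71,0.1],[0,0,0],1],[[-0.82,0.71,0.1],[0,0,0],1],[[-0.82,0.71,0.1],[0,0,0],1],[[-0.82,0.71,0.1],[0,0,0],1],[[0,0,0],[0,0,0],1]]}}

```text
clock: 4.3
eef_pos: [516.2, 101.6, 196.3]
tcp_rot: [[0.094, 0.996, 0.002], [0.996, -0.094, -0.001], [-0.001, 0.002, -1.0]]
ft_force: [0.2, 0.7, 0.5]
finger_gap: 1.003
grip_force: 0.0
```

```bash
python3 -c "
from h import *
plan(515,105,33,-.091)"
```

```text
turn z units -0.002 shift [ 0.112 -0.061  5.442] | pos [516.2 101.6 196.3] yaw -0.094 tilt [ 0.0017 -0.001 ] q6 1.74 F [0.2 0.7 0.5] gap 1.003 t 4.3
```

Request:
{"fn": "servo_tool", "kwargs": {"deltas": [[[0.1,-0.06,0.68],[0,0,0],1],[[0,0,0.68],[0,0,0],1],[[0,0,0.68],[0,0,0],1],[[0,0,0.68],[0,0,0],1],[[0,0,0.68],[0,0,0],1],[[0,0,0.68],[0,0,0],1],[[0,0,0.68],[0,0,0],1],[[0,0,0.68],[0,0,0],1],[[0,0,0],[0,0,0],1],[[0,0,0],[0,0,0],0],[[0,0,0],[0,0,0],0],[[0,0,0],[0,0,0],0],[[0,0,0],[0,0,0],0],[[0,0,0],[0,0,0],0],[[0,0,0],[0,0,0],0],[[0,0,0],[0,0,0],0]], "grip_force": 40}}

```text
clock: 5.9
eef_pos: [513.9, 107.7, 34.8]
tcp_rot: [[0.09, 0.996, 0.003], [0.996, -0.09, 0.001], [0.001, 0.003, -1.0]]
ft_force: [-0.3, 0.3, 5.3]
finger_gap: 0.597
grip_force: 42.2
```

Request:
{"fn": "servo_tool", "kwargs": {"deltas": [[[0,0,-0.5],[0,0,0],0],[[0,0,-0.5],[0,0,0],0],[[0,0,-0.5],[0,0,0],0],[[0,0,-0.5],[0,0,0],0],[[0,0,0],[0,0,0],0]]}}

```text
clock: 6.4
eef_pos: [514.2, 107.6, 95.2]
tcp_rot: [[0.09, 0.996, 0.005], [0.996, -0.09, 0.0], [0.001, 0.004, -1.0]]
ft_force: [0.7, 0.9, -2.6]
finger_gap: 0.594
grip_force: 42.0
```

```bash
python3 -c "
from h import *
plan(667.8,71.5,85,-.091)"
```

```text
turn z units 0.001 shift [-0.732  5.208  0.363] | pos [514.2 107.6  95.2] yaw -0.09 tilt [0.0045 0.0004] q6 1.74 F [ 0.7  0.9 -2.6] gap 0.594 t 6.4
```

Request:
{"fn": "servo_tool", "kwargs": {"deltas": [[[-0.06,0.5,0],[0,0,0],0],[[-0.06,0.5,0],[0,0,0],0],[[-0.06,0.5,0],[0,0,0],0],[[-0.06,0.5,0],[0,0,0],0],[[-0.06,0.5,0],[0,0,0],0],[[-0.06,0.5,0],[0,0,0],0],[[-0.06,0.5,0],[0,0,0],0],[[-0.06,0.5,0],[0,0,0],0],[[-0.06,0.5,0],[0,0,0],0],[[-0.06,0.5,0],[0,0,0],0],[[0,0.16,0],[0,0,0],0],[[0,0,0],[0,0,0],0],[[0,0,0],[0,0,0],0],[[0,0,0],[0,0,0],0],[[0,0,0],[0,0,0],0]]}}

```text
clock: 7.9
eef_pos: [664.2, 75.8, 93.0]
tcp_rot: [[0.089, 0.996, -0.001], [0.996, -0.089, 0.0], [-0.0, -0.001, -1.0]]
ft_force: [0.1, -0.1, -0.4]
finger_gap: 0.595
grip_force: 42.1
```

```bash
python3 -c "
from h import *
plan(666.8,74.8,42,-.091)"
```

```text
turn z units 0.001 shift [-0.026  0.09   1.701] | pos [664.2  75.8  93. ] yaw -0.089 tilt [-0.0006  0.    ] q6 1.68 F [ 0.1 -0.1 -0.4] gap 0.595 t 7.9
```

Request:
{"fn": "servo_tool", "kwargs": {"deltas": [[[-0.026,0.09,0.3],[0,0,0],0],[[0,0,0.3],[0,0,0],0],[[0,0,0.3],[0,0,0],0],[[0,0,0.3],[0,0,0],0],[[0,0,0.2],[0,0,0],0],[[0,0,0.1],[0,0,0],0],[[0,0,0.1],[0,0,0],0],[[0,0,0.1],[0,0,0],0],[[0,0,0],[0,0,0],0],[[0,0,0],[0,0,0],0]]}}

```text
clock: 8.9
eef_pos: [667.7, 74.6, 42.3]
tcp_rot: [[0.09, 0.996, 0.0], [0.996, -0.09, -0.0], [-0.0, 0.0, -1.0]]
ft_force: [0.1, -0.4, -1.6]
finger_gap: 0.594
grip_force: 42.1
```

Request:
{"fn": "servo_tool", "kwargs": {"deltas": [[[0,0,0.05],[0,0,0],0],[[0,0,0.05],[0,0,0],0],[[0,0,0.04],[0,0,0],0],[[0,0,0],[0,0,0],0],[[0,0,0],[0,0,0],0]]}}

```text
clock: 9.4
eef_pos: [667.7, 74.6, 38.9]
tcp_rot: [[0.09, 0.996, 0.001], [0.996, -0.09, -0.0], [0.0, 0.001, -1.0]]
ft_force: [-1.7, -0.1, 5.9]
finger_gap: 0.598
grip_force: 42.4
```

Request:
{"fn": "servo_tool", "kwargs": {"deltas": [[[0,0,0],[0,0,0],0.75],[[0,0,0],[0,0,0],0.75],[[0,0,0],[0,0,0],0.85],[[0,0,0],[0,0,0],0.85],[[0,0,-0.4],[0,0,0],0.85],[[0,0,-0.7],[0,0,0],0.85],[[0,0,-0.7],[0,0,0],0.85],[[0,0,-0.7],[0,0,0],1],[[0,0,-0.5],[0,0,0],1],[[0,0,0],[0,0,0],1],[[0,0,0],[0,0,0],1]]}}

```text
clock: 10.5
eef_pos: [667.6, 74.6, 128.1]
tcp_rot: [[0.09, 0.996, 0.001], [0.996, -0.09, -0.0], [0.0, 0.001, -1.0]]
ft_force: [-0.2, -1.2, -0.2]
finger_gap: 0.999
grip_force: 0.0
```

```bash
python3 - <<'E'
from h import *
im=cams.get_image("top")
plan(429,23,130,-.091)
print(fit("top",im,"casing",429.4,21.8,0))
im2=cams.get_image("side");cv2.imwrite("pics/side1.png",im2[:,:,::-1]);cv2.imwrite("pics/top1.png",im[:,:,::-1])
E
```

```text
turn z units 0.001 shift [-2.433 -7.742 -0.085] | pos [666.9  74.6 127.1] yaw -0.09 tilt [-0.0013 -0.0001] q6 1.68 F [ 0.4 -0.3 -0.4] gap 0.999 t 10.6
[np.float64(495.2), np.float64(-65.3), np.float64(0.453), np.float64(12.0)]
```

```bash
python3 - <<'E'
import cv2,numpy as np
a=cv2.imread("pics/top1.png")[100:300,180:500];b=cv2.imread("pics/side1.png")[110:310,200:520]
cv2.imwrite("pics/v1.png",cv2.resize(np.hstack([a,b]),(800,250)))
E
```

```text
(no output)
```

View pics/v1.png

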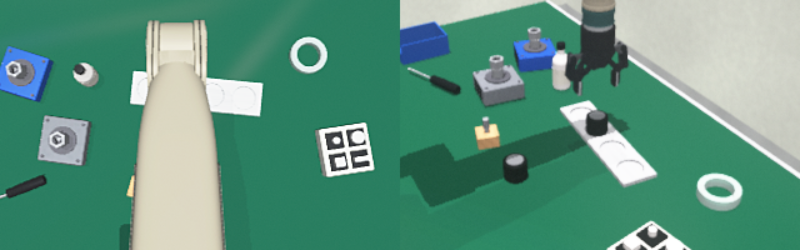

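```bash
python3 - <<'E'
from h import *
for n in("side0","side1"):
    im=cv2.imread(f"pics/{n}.png")[:,:,::-1]
    print(n,fit("side",im,"casing",428,23.8,0))
print([(r['bbox'],round(r['p'],2)) for r in spotter.boxes_of("side","casing1")])
plan(428.5,24,130,-.091)
E
```

```text
side0 [np.float64(428.1), np.float64(23.8), np.float64(-0.125), np.float64(93.6)]
side1 [np.float64(429.0), np.float64(26.4), np.float64(-0.014), np.float64(90.1)]
[([347.5, 200.7, 22.0, 22.7], 0.79), ([283.8, 230.3, 19.1, 23.1], 0.72), ([381.8, 303.7, 10.5, 8.0], 0.28)]
turn z units 0.001 shift [-2.399 -7.744 -0.1  ] | pos [666.4  74.6 126.3] yaw -0.09 tilt [-0.0029 -0.    ] q6 1.68 F [-0.   0.3 -0.5] gap 1.0 t 10.7
```

Request:
{"fn": "servo_tool", "kwargs": {"deltas": [[[-0.15,-0.484,0],[0,0,0],1],[[-0.15,-0.484,0],[0,0,0],1],[[-0.15,-0.484,0],[0,0,0],1],[[-0.15,-0.484,0],[0,0,0],1],[[-0.15,-0.484,0],[0,0,0],1],[[-0.15,-0.484,0],[0,0,0],1],[[-0.15,-0.484,0],[0,0,0],1],[[-0.15,-0.484,0],[0,0,0],1],[[-0.15,-0.484,0],[0,0,0],1],[[-0.15,-0.484,0],[0,0,0],1],[[-0.15,-0.484,0],[0,0,0],1],[[-0.15,-0.484,0],[0,0,0],1],[[-0.15,-0.484,0],[0,0,0],1],[[-0.15,-0.484,0],[0,0,0],1],[[-0.15,-0.484,0],[0,0,0],1],[[-0.15,-0.484,0],[0,0,0],1],[[0,0,0],[0,0,0],1],[[0,0,0],[0,0,0],1],[[0,0,0],[0,0,0],1],[[0,0,0],[0,0,0],1]]}}

```text
clock: 12.65
eef_pos: [430.6, 23.7, 128.2]
tcp_rot: [[0.089, 0.996, 0.001], [0.996, -0.089, -0.0], [0.0, 0.001, -1.0]]
ft_force: [-0.3, -0.2, 0.7]
finger_gap: 1.003
grip_force: 0.0
```

```bash
python3 - <<'E'
from h import *
plan(428.5,24,34.8,-.091)
E
```

```text
turn z units 0.001 shift [ 3.000e-03 -7.500e-02  3.113e+00] | pos [430.6  23.7 128.2] yaw -0.09 tilt [ 0.001 -0.   ] q6 1.57 F [-0.3 -0.2  0.7] gap 1.003 t 12.7
```

Request:
{"fn": "servo_tool", "kwargs": {"deltas": [[[0,-0.05,0.5],[0,0,0],1],[[0,0,0.5],[0,0,0],1],[[0,0,0.5],[0,0,0],1],[[0,0,0.5],[0,0,0],1],[[0,0,0.5],[0,0,0],1],[[0,0,0.5],[0,0,0],1],[[0,0,0.11],[0,0,0],1],[[0,0,0],[0,0,0],1],[[0,0,0],[0,0,0],0],[[0,0,0],[0,0,0],0],[[0,0,0],[0,0,0],0],[[0,0,0],[0,0,0],0],[[0,0,0],[0,0,0],0],[[0,0,0],[0,0,0],0],[[0,0,0],[0,0,0],0],[[0,0,0],[0,0,0],0]], "grip_force": 40}}

```text
clock: 14.25
eef_pos: [429.3, 23.8, 35.6]
tcp_rot: [[0.09, 0.996, 0.002], [0.996, -0.09, -0.0], [0.0, 0.002, -1.0]]
ft_force: [-0.9, 0.9, 6.5]
finger_gap: 0.6
grip_force: 41.8
```

Request:
{"fn": "servo_tool", "kwargs": {"deltas": [[[0,0,-0.5],[0,0,0],0],[[0,0,-0.5],[0,0,0],0],[[0,0,-0.5],[0,0,0],0],[[0,0,-0.5],[0,0,0],0],[[0,0,0],[0,0,0],0],[[0,0,0],[0,0,0],0],[[0,0,0],[0,0,0],0]]}}

```text
clock: 14.95
eef_pos: [427.3, 23.9, 93.7]
tcp_rot: [[0.09, 0.996, -0.002], [0.996, -0.09, 0.0], [0.0, -0.002, -1.0]]
ft_force: [-0.5, -0.1, -1.8]
finger_gap: 0.6
grip_force: 42.0
```

```bash
python3 - <<'E'
from h import *
plan(660,-4,95,-.091)
E
```

```text
turn z units 0.001 shift [-0.222  7.808 -0.056] | pos [427.3  23.9  93.7] yaw -0.09 tilt [-0.0017  0.0002] q6 1.57 F [-0.5 -0.1 -1.8] gap 0.6 t 14.9
```

Request:
{"fn": "servo_tool", "kwargs": {"deltas": [[[-0.018,0.488,0],[0,0,0],0],[[-0.018,0.488,0],[0,0,0],0],[[-0.018,0.488,0],[0,0,0],0],[[-0.018,0.488,0],[0,0,0],0],[[-0.018,0.488,0],[0,0,0],0],[[-0.018,0.488,0],[0,0,0],0],[[-0.018,0.488,0],[0,0,0],0],[[-0.018,0.488,0],[0,0,0],0],[[-0.018,0.488,0],[0,0,0],0],[[-0.018,0.488,0],[0,0,0],0],[[-0.018,0.488,0],[0,0,0],0],[[-0.018,0.488,0],[0,0,0],0],[[-0.018,0.488,0],[0,0,0],0],[[-0.018,0.488,0],[0,0,0],0],[[-0.018,0.488,0],[0,0,0],0],[[-0.018,0.488,0],[0,0,0],0],[[0,0,0],[0,0,0],0],[[0,0,0],[0,0,0],0],[[0,0,0],[0,0,0],0],[[0,0,0],[0,0,0],0]]}}

```text
clock: 16.95
eef_pos: [659.9, -5.6, 94.4]
tcp_rot: [[0.089, 0.996, -0.001], [0.996, -0.089, 0.0], [-0.0, -0.001, -1.0]]
ft_force: [-0.2, -0.2, -0.5]
finger_gap: 0.596
grip_force: 42.0
```

```bash
python3 - <<'E'
from h import *
plan(660.2,-6,43,-.091)
E
```

```text
turn z units 0.001 shift [-0.012  0.013  1.714] | pos [659.9  -5.6  94.4] yaw -0.09 tilt [-0.001   0.0001] q6 1.55 F [-0.2 -0.2 -0.5] gap 0.596 t 16.9
```

Request:
{"fn": "servo_tool", "kwargs": {"deltas": [[[-0.012,0.013,0.3],[0,0,0],0],[[0,0,0.3],[0,0,0],0],[[0,0,0.3],[0,0,0],0],[[0,0,0.3],[0,0,0],0],[[0,0,0.2],[0,0,0],0],[[0,0,0.1],[0,0,0],0],[[0,0,0.1],[0,0,0],0],[[0,0,0.1],[0,0,0],0],[[0,0,0.05],[0,0,0],0],[[0,0,0.05],[0,0,0],0],[[0,0,0.03],[0,0,0],0],[[0,0,0],[0,0,0],0],[[0,0,0],[0,0,0],0]]}}

```text
clock: 18.25
eef_pos: [661.2, -6.1, 39.9]
tcp_rot: [[0.09, 0.996, 0.0], [0.996, -0.09, -0.0], [-0.0, 0.0, -1.0]]
ft_force: [-0.1, 0.2, -1.1]
finger_gap: 0.598
grip_force: 42.2
```

Request:
{"fn": "servo_tool", "kwargs": {"deltas": [[[0,0,0.03],[0,0,0],0],[[0,0,0],[0,0,0],0],[[0,0,0],[0,0,0],0.75],[[0,0,0],[0,0,0],0.75],[[0,0,0],[0,0,0],0.85],[[0,0,0],[0,0,0],0.85],[[0,0,-0.4],[0,0,0],0.85],[[0,0,-0.7],[0,0,0],0.85],[[0,0,-0.7],[0,0,0],0.85],[[0,0,-0.7],[0,0,0],1],[[0,0,-0.5],[0,0,0],1],[[0,0,0],[0,0,0],1],[[0,0,0],[0,0,0],1]]}}

```text
clock: 19.55
eef_pos: [661.2, -6.1, 129.0]
tcp_rot: [[0.09, 0.996, 0.001], [0.996, -0.09, -0.0], [0.0, 0.001, -1.0]]
ft_force: [-0.4, 0.4, 0.8]
finger_gap: 0.999
grip_force: 0.0
```

```bash
python3 - <<'E'
from h import *
plan(427.5,172,150,-.25)
E
```

```text
turn z units 0.102 shift [ 3.826 -9.015 -0.704] | pos [661.2  -6.1 129. ] yaw -0.09 tilt [ 0.0005 -0.    ] q6 1.55 F [-0.4  0.4  0.8] gap 0.999 t 19.6
```

Request:
{"fn": "servo_tool", "kwargs": {"deltas": [[[0,0,0],[0,0,-0.0882],1],[[0,0,0],[0,0,-0.0882],1],[[0,0,0],[0,0,-0.0882],1],[[0,0,0],[0,0,-0.0882],1],[[0,0,0],[0,0,-0.0882],1],[[0,0,0],[0,0,-0.0882],1],[[0,0,0],[0,0,-0.0882],1],[[0,0,0],[0,0,-0.0882],1],[[0,0,0],[0,0,-0.0882],1],[[0,0,0],[0,0,-0.0882],1],[[0,0,0],[0,0,-0.0882],1],[[0,0,0],[0,0,-0.0882],1],[[0,0,0],[0,0,0],1]]}}

```text
clock: 20.85
eef_pos: [659.8, -6.0, 126.9]
tcp_rot: [[-1.0, -0.002, -0.003], [-0.002, 1.0, 0.0], [0.003, 0.0, -1.0]]
ft_force: [-0.6, -0.0, -0.6]
finger_gap: 1.0
grip_force: 0.0
```

```bash
python3 - <<'E'
from h import *
plan(427,172,120,1.571)
E
```

```text
turn z units 0.001 shift [7.76  5.936 0.257] | pos [659.8  -6.  126.9] yaw 1.573 tilt [-0.0033  0.0004] q6 -0.11 F [-0.6 -0.  -0.6] gap 1.0 t 20.9
```

Request:
{"fn": "servo_tool", "kwargs": {"deltas": [[[0.485,0.371,0],[0,0,0],1],[[0.485,0.371,0],[0,0,0],1],[[0.485,0.371,0],[0,0,0],1],[[0.485,0.371,0],[0,0,0],1],[[0.485,0.371,0],[0,0,0],1],[[0.485,0.371,0],[0,0,0],1],[[0.485,0.371,0],[0,0,0],1],[[0.485,0.371,0],[0,0,0],1],[[0.485,0.371,0],[0,0,0],1],[[0.485,0.371,0],[0,0,0],1],[[0.485,0.371,0],[0,0,0],1],[[0.485,0.371,0],[0,0,0],1],[[0.485,0.371,0],[0,0,0],1],[[0.485,0.371,0],[0,0,0],1],[[0.485,0.371,0],[0,0,0],1],[[0.485,0.371,0],[0,0,0],1],[[0,0,0],[0,0,0],1],[[0,0,0],[0,0,0],1],[[0,0,0],[0,0,0],0.7],[[0,0,0],[0,0,0],0.7]]}}

```text
clock: 22.85
eef_pos: [428.7, 171.3, 129.0]
tcp_rot: [[-1.0, -0.001, 0.001], [-0.001, 1.0, -0.0], [-0.001, -0.0, -1.0]]
ft_force: [-0.8, 0.4, 0.2]
finger_gap: 0.703
grip_force: 0.0
```

```bash
python3 - <<'E'
from h import *
plan(427,172,62,1.571)
E
```

```text
turn z units 0.001 shift [0.057 0.024 2.232] | pos [428.7 171.3 129. ] yaw 1.572 tilt [ 0.0007 -0.    ] q6 0.24 F [-0.8  0.4  0.2] gap 0.703 t 22.9
```

Request:
{"fn": "servo_tool", "kwargs": {"deltas": [[[0.05,0.02,0.4],[0,0,0],0.7],[[0,0,0.4],[0,0,0],0.7],[[0,0,0.4],[0,0,0],0.7],[[0,0,0.4],[0,0,0],0.7],[[0,0,0.4],[0,0,0],0.6],[[0,0,0.2],[0,0,0],0.5],[[0,0,0],[0,0,0],0.4],[[0,0,0],[0,0,0],0.35],[[0,0,0],[0,0,0],0.3],[[0,0,0],[0,0,0],0.25],[[0,0,0],[0,0,0],0.2],[[0,0,0],[0,0,0],0.1],[[0,0,0],[0,0,0],0],[[0,0,0],[0,0,0],0],[[0,0,0],[0,0,0],0],[[0,0,0],[0,0,0],0],[[0,0,0],[0,0,0],0]], "grip_force": 20}}

```text
clock: 24.55
eef_pos: [427.0, 171.4, 63.3]
tcp_rot: [[-1.0, -0.002, 0.001], [-0.002, 1.0, -0.002], [-0.001, -0.002, -1.0]]
ft_force: [-0.5, -4.9, 5.7]
finger_gap: 0.171
grip_force: 20.1
```

```bash
python3 - <<'E'
from h import *
plan(427,172,62,1.571)
im=cams.get_image("side");plan(427,172,62,1.571)
E
```

```text
turn z units 0.001 shift [-0.001  0.02   0.043] | pos [427.  171.4  63.3] yaw 1.572 tilt [ 0.0011 -0.002 ] q6 0.24 F [-0.5 -4.9  5.7] gap 0.171 t 24.6
turn z units 0.001 shift [-0.003  0.021  0.042] | pos [426.9 171.4  63.2] yaw 1.572 tilt [ 0.001 -0.002] q6 0.24 F [-0.3 -4.5  5.6] gap 0.17 t 24.6
```

Request:
{"fn": "servo_tool", "kwargs": {"deltas": [[[0,-0.03,0],[0,0,0],0],[[0,0,0],[0,0,0],0],[[0,0,0],[0,0,0],0]]}}

```text
clock: 24.9
eef_pos: [427.0, 171.1, 63.3]
tcp_rot: [[-1.0, -0.002, 0.001], [-0.002, 1.0, -0.0], [-0.001, -0.0, -1.0]]
ft_force: [-0.0, -2.8, 5.5]
finger_gap: 0.167
grip_force: 19.4
```

Request:
{"fn": "servo_tool", "kwargs": {"deltas": [[[0,-0.03,0],[0,0,0],0],[[0,0,0],[0,0,0],0],[[0,0,0],[0,0,0],0]]}}

```text
clock: 25.2
eef_pos: [426.9, 170.6, 63.1]
tcp_rot: [[-1.0, -0.002, 0.001], [-0.002, 1.0, 0.001], [-0.001, 0.001, -1.0]]
ft_force: [0.5, -2.7, 3.4]
finger_gap: 0.164
grip_force: 19.8
```

Request:
{"fn": "servo_tool", "kwargs": {"deltas": [[[0,0,0],[0,0,0],0.4],[[0,0,0],[0,0,0],0.4],[[0,0,0],[0,0,0],0.4],[[0,0,0],[0,0,0.09],0.4],[[0,0,0],[0,0,0.09],0.4],[[0,0,0],[0,0,0.09],0.4],[[0,0,0],[0,0,0.09],0.4],[[0,0,0],[0,0,0.09],0.4],[[0,0,0],[0,0,0.09],0.4],[[0,0,0],[0,0,0.09],0.4],[[0,0,0],[0,0,0.09],0.4],[[0,0,0],[0,0,0.09],0.4],[[0,0,0],[0,0,0.09],0.4],[[0,0,0],[0,0,0.09],0.4],[[0,0,0],[0,0,0.01],0.4],[[0,0,0],[0,0,0],0.4]]}}

```text
clock: 26.8
eef_pos: [426.2, 170.3, 62.6]
tcp_rot: [[-0.005, 1.0, -0.001], [1.0, 0.005, 0.0], [0.0, -0.001, -1.0]]
ft_force: [-0.3, -0.4, 0.2]
finger_gap: 0.401
grip_force: 0.0
```

Request:
{"fn": "servo_tool", "kwargs": {"deltas": [[[0,0,0],[0,0,0],0.3],[[0,0,0],[0,0,0],0.2],[[0,0,0],[0,0,0],0.15],[[0,0,0],[0,0,0],0.1],[[0,0,0],[0,0,0],0],[[0,0,0],[0,0,0],0],[[0,0,0],[0,0,0],0],[[0,0,0],[0,0,0],0]]}}

```text
clock: 27.6
eef_pos: [426.4, 170.3, 62.8]
tcp_rot: [[-0.002, 1.0, 0.0], [1.0, 0.002, 0.0], [0.0, 0.0, -1.0]]
ft_force: [-0.3, 0.6, 0.1]
finger_gap: 0.166
grip_force: 19.8
```

Request:
{"fn": "servo_tool", "kwargs": {"deltas": [[[0,0,0],[0,0,0],0],[[0,0,0],[0,0,0],0],[[0,0,-0.2],[0,0,0],0],[[0,0,-0.5],[0,0,0],0],[[0,0,-0.5],[0,0,0],0],[[0,0,-0.5],[0,0,0],0],[[0,0,-0.5],[0,0,0],0],[[0,0,-0.5],[0,0,0],0],[[0,0,-0.5],[0,0,0],0],[[0,0,-0.5],[0,0,0],0],[[0,0,-0.5],[0,0,0],0],[[0,0,-0.3],[0,0,0],0],[[0,0,0],[0,0,0],0],[[0,0,0],[0,0,0],0]], "grip_force": 60}}

```text
clock: 29.0
eef_pos: [426.2, 170.2, 197.5]
tcp_rot: [[-0.002, 1.0, -0.0], [1.0, 0.002, -0.0], [-0.0, -0.0, -1.0]]
ft_force: [-0.5, 0.8, -0.2]
finger_gap: 0.153
grip_force: 58.8
```

Request:
{"fn": "servo_tool", "kwargs": {"deltas": [[[0.415,0.257,0],[0,0,0],0],[[0.415,0.257,0],[0,0,0],0],[[0.415,0.257,0],[0,0,0],0],[[0.415,0.257,0],[0,0,0],0],[[0.415,0.257,0],[0,0,0],0],[[0.415,0.257,0],[0,0,0],0],[[0.415,0.257,0],[0,0,0],0],[[0.415,0.257,0],[0,0,0],0],[[0.415,0.257,0],[0,0,0],0],[[0.415,0.257,0],[0,0,0],0],[[0.415,0.257,0],[0,0,0],0],[[0.415,0.257,0],[0,0,0],0],[[0.415,0.257,0],[0,0,0],0],[[0.415,0.257,0],[0,0,0],0],[[0.415,0.257,0],[0,0,0],0],[[0,0,0],[0,0,0],0],[[0,0,0],[0,0,0],0],[[0,0,0],[0,0,0],0],[[0,0,0],[0,0,0],0]]}}

```text
clock: 30.9
eef_pos: [541.3, 356.7, 197.8]
tcp_rot: [[-0.002, 1.0, -0.0], [1.0, 0.002, -0.0], [-0.0, -0.0, -1.0]]
ft_force: [0.3, 0.5, -0.9]
finger_gap: 0.154
grip_force: 58.8
```

```bash
python3 - <<'E'
from h import *
plan(542,357,182,0)
im=cams.get_image("side");cv2.imwrite("pics/side2.png",im[:,:,::-1])
p=proj("side",[[542,357,105]])[0];print(p,proj("side",[[542,357,135]]))
x,y=int(p[0])-40,int(p[1])-45
cv2.imwrite("pics/v2.png",cv2.resize(im[y:y+80,x:x+80,::-1],(560,560),interpolation=cv2.INTER_CUBIC))
E
```

```text
turn z units 0.001 shift [0.01  0.023 0.527] | pos [541.3 356.7 197.8] yaw 0.002 tilt [-0.0004 -0.0003] q6 2.05 F [ 0.3  0.5 -0.9] gap 0.154 t 30.9
[277.04781659 156.98703295] [[276.37721487 148.64999218]]
```

View pics/v2.png

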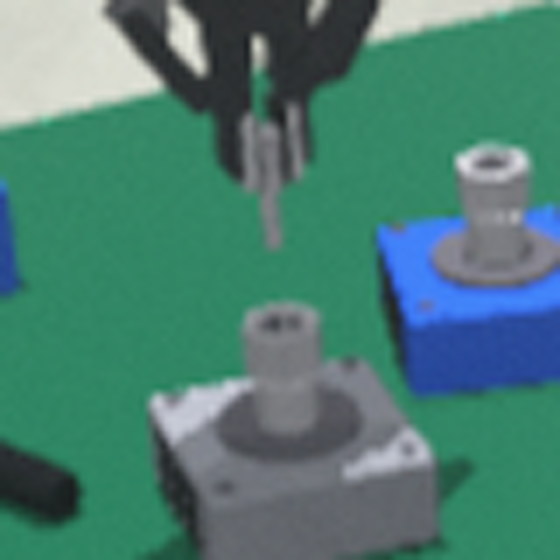

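Request:
{"fn": "servo_tool", "kwargs": {"deltas": [[[0,0.035,0.3],[0,0,0],0],[[0,0,0.3],[0,0,0],0],[[0,0,0.3],[0,0,0],0],[[0,0,0.2],[0,0,0],0],[[0,0,0],[0,0,0],0],[[0,0,0.1],[0,0,0],0],[[0,0,0.1],[0,0,0],0],[[0,0,0],[0,0,0],0],[[0,0,0],[0,0,0],0]]}}

```text
clock: 31.85
eef_pos: [542.9, 357.3, 159.0]
tcp_rot: [[-0.002, 1.0, 0.0], [1.0, 0.002, 0.0], [0.0, 0.0, -1.0]]
ft_force: [-0.5, 0.3, 0.4]
finger_gap: 0.148
grip_force: 58.8
```

Request:
{"fn": "servo_tool", "kwargs": {"deltas": [[[0,0,0.1],[0,0,0],0],[[0,0,0.1],[0,0,0],0],[[0,0,0],[0,0,0],0],[[0,0,0],[0,0,0],0]]}}

```text
clock: 32.25
eef_pos: [542.6, 357.2, 152.6]
tcp_rot: [[-0.002, 1.0, -0.0], [1.0, 0.002, -0.0], [-0.0, -0.0, -1.0]]
ft_force: [-0.0, 0.5, -0.6]
finger_gap: 0.151
grip_force: 58.8
```

Request:
{"fn": "servo_tool", "kwargs": {"deltas": [[[0,0,0.1],[0,0,0],0],[[0,0,0.1],[0,0,0],0],[[0,0,0.1],[0,0,0],0],[[0,0,0.1],[0,0,0],0],[[0,0,0.1],[0,0,0],0],[[0,0,0.1],[0,0,0],0],[[0,0,0],[0,0,0],0],[[0,0,0],[0,0,0],0]]}}

```text
clock: 33.05
eef_pos: [542.7, 357.2, 134.7]
tcp_rot: [[-0.002, 1.0, -0.0], [1.0, 0.002, -0.0], [-0.0, -0.0, -1.0]]
ft_force: [-0.4, 0.3, -0.5]
finger_gap: 0.147
grip_force: 58.8
```

Request:
{"fn": "servo_tool", "kwargs": {"deltas": [[[0,0,0.04],[0,0,0],0],[[0,0,0.04],[0,0,0],0],[[0,0,0],[0,0,0],0],[[0,0,0],[0,0,0],0]]}}

```text
clock: 33.45
eef_pos: [542.8, 357.3, 132.4]
tcp_rot: [[-0.002, 1.0, 0.0], [1.0, 0.002, -0.0], [-0.0, 0.0, -1.0]]
ft_force: [-0.4, 0.2, -1.0]
finger_gap: 0.152
grip_force: 58.8
```

Request:
{"fn": "servo_tool", "kwargs": {"deltas": [[[0,0,0.03],[0,0,0],0],[[0,0,0.03],[0,0,0],0],[[0,0,0],[0,0,0],0],[[0,0,0],[0,0,0],0]]}}

```text
clock: 33.85
eef_pos: [543.0, 357.4, 131.9]
tcp_rot: [[-0.002, 1.0, 0.001], [1.0, 0.002, 0.0], [0.0, 0.001, -1.0]]
ft_force: [-1.3, -0.8, 4.4]
finger_gap: 0.155
grip_force: 59.6
```

Request:
{"fn": "servo_tool", "kwargs": {"deltas": [[[0,0,0.02],[0,0,0],0],[[0,0,0],[0,0,0],0],[[0,0,0],[0,0,0],0.25],[[0,0,0],[0,0,0],0.3],[[0,0,0],[0,0,0],0.4],[[0,0,-0.1],[0,0,0],0.65],[[0,0,-0.1],[0,0,0],0.65],[[0,0,-0.1],[0,0,0],0.65],[[0,0,0],[0,0,0],0.65]], "grip_force": 40}}

```text
clock: 34.75
eef_pos: [543.2, 357.5, 139.8]
tcp_rot: [[-0.002, 1.0, 0.001], [1.0, 0.002, 0.001], [0.001, 0.001, -1.0]]
ft_force: [0.3, -0.0, 0.3]
finger_gap: 0.651
grip_force: 0.0
```

Request:
{"fn": "servo_tool", "kwargs": {"deltas": [[[0,0,0],[0,0,-0.0847],0.65],[[0,0,0],[0,0,-0.0847],0.65],[[0,0,0],[0,0,-0.0847],0.65],[[0,0,0],[0,0,-0.0847],0.65],[[0,0,0],[0,0,-0.0847],0.65],[[0,0,0],[0,0,-0.0847],0.65],[[0,0,0],[0,0,-0.0847],0.65],[[0,0,0],[0,0,-0.0847],0.65],[[0,0,0],[0,0,-0.0847],0.65],[[0,0,0],[0,0,-0.0847],0.65],[[0,0,0],[0,0,-0.0847],0.65],[[0,0,0],[0,0,-0.0847],0.65],[[0,0,0],[0,0,-0.0847],0.65],[[0,0,0],[0,0,-0.0847],0.65],[[0,0,0],[0,0,-0.0847],0.65],[[0,0,0],[0,0,-0.0847],0.65],[[0,0,0],[0,0,-0.0847],0.65],[[0,0,0],[0,0,-0.0847],0.65],[[0,0,0],[0,0,-0.0847],0.65],[[0,0,0],[0,0,-0.0847],0.65]]}}

```text
clock: 36.75
eef_pos: [542.8, 357.2, 139.1]
tcp_rot: [[-0.456, -0.89, 0.0], [-0.89, 0.456, 0.0], [-0.0, -0.0, -1.0]]
ft_force: [-0.7, -0.0, 0.6]
finger_gap: 0.653
grip_force: 0.0
```

```bash
python3 - <<'E'
from h import *
im=cams.get_image("side");cv2.imwrite("pics/side3.png",im[:,:,::-1])
plan(542.7,357.2,96,None)
x,y=237,111
cv2.imwrite("pics/v3.png",cv2.resize(im[y:y+70,x:x+80,::-1],(560,490),interpolation=cv2.INTER_CUBIC))
E
```

```text
turn z units 0.0 shift [4.000e-03 1.000e-03 1.436e+00] | pos [542.8 357.3 139.1] yaw 2.672 tilt [0.0001 0.0001] q6 -0.62 F [ 0.  -0.2  0.2] gap 0.646 t 36.8
```

View pics/v3.png

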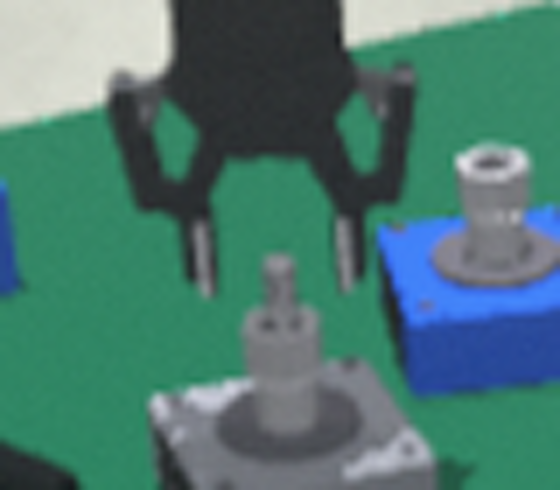

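Request:
{"fn": "servo_tool", "kwargs": {"deltas": [[[0,0,0.3],[0,0,0],0.65],[[0,0,0.3],[0,0,0],0.65],[[0,0,0.3],[0,0,0],0.65],[[0,0,0.3],[0,0,0],0.65],[[0,0,0.23],[0,0,0],0.65],[[0,0,0],[0,0,0],0.65],[[0,0,0],[0,0,0],0.55],[[0,0,0],[0,0,0],0.5],[[0,0,0],[0,0,0],0.45],[[0,0,0],[0,0,0],0.42],[[0,0,0],[0,0,0],0.39],[[0,0,0],[0,0,0],0.36],[[0,0,0],[0,0,0],0.3],[[0,0,0],[0,0,0],0.2],[[0,0,0],[0,0,0],0],[[0,0,0],[0,0,0],0]], "grip_force": 60}}

```text
clock: 38.4
eef_pos: [543.0, 357.5, 96.9]
tcp_rot: [[-0.461, -0.888, 0.001], [-0.888, 0.461, 0.001], [-0.001, -0.0, -1.0]]
ft_force: [-1.9, 0.4, 5.2]
finger_gap: 0.391
grip_force: 59.4
```

```bash
python3 - <<'E'
from h import *
plan(542.7,357.2,96,None);print(state()['wrist_torque'],state()['grip_force'])
E
```

```text
turn z units 0.0 shift [0.013 0.003 0.029] | pos [543.  357.5  96.9] yaw 2.663 tilt [0.0006 0.0006] q6 -0.61 F [-1.9  0.4  5.2] gap 0.391 t 38.4
[-0.07098442  0.31009797 -0.1358638 ] 59.401579976309904
```

Request:
{"fn": "servo_tool", "kwargs": {"deltas": [[[0,0,0],[0,0,0.08],0],[[0,0,0],[0,0,0.08],0],[[0,0,0],[0,0,0.08],0],[[0,0,0],[0,0,0.08],0],[[0,0,0],[0,0,0.08],0],[[0,0,0],[0,0,0.08],0],[[0,0,0],[0,0,0.08],0],[[0,0,0],[0,0,0.08],0],[[0,0,0],[0,0,0.08],0],[[0,0,0],[0,0,0.08],0],[[0,0,0],[0,0,0.08],0],[[0,0,0],[0,0,0.08],0],[[0,0,0],[0,0,0],0],[[0,0,0],[0,0,0],0]]}}

```text
clock: 39.8
eef_pos: [544.2, 354.2, 96.9]
tcp_rot: [[-0.914, 0.406, 0.003], [0.406, 0.914, -0.007], [-0.005, -0.005, -1.0]]
ft_force: [0.6, -9.5, 7.3]
finger_gap: 0.387
grip_force: 61.2
```

```bash
python3 - <<'E'
from h import *
plan(542.7,357.2,96,None);print(state()['wrist_torque'],state()['grip_force'])
E
```

```text
turn z units 0.0 shift [0.086 0.073 0.028] | pos [544.2 354.2  96.9] yaw 1.153 tilt [ 0.003  -0.0067] q6 0.9 F [ 0.6 -9.5  7.3] gap 0.387 t 39.8
[-1.62325399 -0.18670977 -0.04606208] 61.216177835049166
```

Request:
{"fn": "servo_tool", "kwargs": {"deltas": [[[-0.04,-0.04,0],[0,0,0],0],[[-0.045,-0.036,0],[0,0,0],0],[[0,-0.01,0],[0,0,0.05],0],[[0,-0.01,0],[0,0,0.05],0],[[0,-0.01,0],[0,0,0.05],0],[[0,0,0],[0,0,0],0],[[0,0,0],[0,0,0],0]]}}

```text
clock: 40.5
eef_pos: [543.8, 353.4, 96.9]
tcp_rot: [[-0.795, 0.606, 0.0], [0.606, 0.795, 0.0], [-0.0, 0.0, -1.0]]
ft_force: [-1.0, -0.1, 5.5]
finger_gap: 0.386
grip_force: 60.9
```

```bash
python3 - <<'E'
from h import *
plan(542.7,357.2,96,None);print(state()['wrist_torque'],state()['grip_force'])
E
```

```text
turn z units 0.0 shift [0.107 0.077 0.029] | pos [543.8 353.4  96.9] yaw 0.919 tilt [0.0004 0.0002] q6 1.13 F [-1.  -0.1  5.5] gap 0.386 t 40.5
[-0.11716953  0.42456071 -0.00610755] 60.891040798884646
```

Request:
{"fn": "servo_tool", "kwargs": {"deltas": [[[0,-0.01,0],[0,0,0.05],0],[[0,-0.01,0],[0,0,0.05],0],[[0,-0.01,0],[0,0,0.05],0],[[0,0,0],[0,0,0],0]], "grip_force": 90}}

```text
clock: 40.9
eef_pos: [543.4, 353.0, 97.0]
tcp_rot: [[-0.631, 0.776, 0.001], [0.776, 0.631, 0.001], [-0.0, 0.001, -1.0]]
ft_force: [-2.1, 0.1, 5.9]
finger_gap: 0.389
grip_force: 89.2
```

```bash
python3 - <<'E'
from h import *
plan(542.7,357.2,96,None);print(state()['wrist_torque'],state()['grip_force'])
E
```

```text
turn z units 0.0 shift [0.125 0.071 0.033] | pos [543.4 353.   97. ] yaw 0.683 tilt [0.0009 0.0006] q6 1.36 F [-2.1  0.1  5.9] gap 0.389 t 40.9
[-0.08461371  0.41918525 -0.00756209] 89.22531134448946
```

Request:
{"fn": "servo_tool", "kwargs": {"deltas": [[[0,-0.01,0],[0,0,0.05],0],[[0,-0.01,0],[0,0,0.05],0],[[0,-0.005,0],[0,0,0.04],0],[[0,0,0],[0,0,0],0]]}}

```text
clock: 41.3
eef_pos: [542.9, 352.6, 97.0]
tcp_rot: [[-0.447, 0.895, 0.001], [0.895, 0.447, 0.001], [0.0, 0.001, -1.0]]
ft_force: [-1.4, -0.6, 6.1]
finger_gap: 0.386
grip_force: 89.3
```

```bash
python3 - <<'E'
from h import *
plan(542.7,357.2,96,None);print(state()['wrist_torque'],state()['grip_force'])
E
```

```text
turn z units 0.0 shift [0.139 0.062 0.033] | pos [542.9 352.6  97. ] yaw 0.463 tilt [0.001  0.0008] q6 1.58 F [-1.4 -0.6  6.1] gap 0.386 t 41.3
[-0.0207257   0.2872515   0.01903938] 89.33183412911603
```

Request:
{"fn": "servo_tool", "kwargs": {"deltas": [[[0,-0.005,0],[0,0,0.04],0],[[0,-0.005,0],[0,0,0.04],0],[[0,0,0],[0,0,0],0]]}}

```text
clock: 41.6
eef_pos: [543.3, 351.0, 97.0]
tcp_rot: [[-0.337, 0.942, 0.003], [0.942, 0.337, -0.004], [-0.004, 0.002, -1.0]]
ft_force: [1.1, -5.0, 5.6]
finger_gap: 0.383
grip_force: 97.7
```

```bash
python3 - <<'E'
from h import *
plan(542.7,357.2,96,None);print(state()['wrist_torque'],state()['grip_force'])
E
```

```text
turn z units 0.0 shift [0.2   0.052 0.033] | pos [543.3 351.   97. ] yaw 0.343 tilt [ 0.0029 -0.0035] q6 1.7 F [ 1.1 -5.   5.6] gap 0.383 t 41.6
[-0.99016738 -0.05056963  1.78042956] 97.70249996334314
```

Request:
{"fn": "servo_tool", "kwargs": {"deltas": [[[0,0,0],[0,0,0],0.5],[[0,0,0],[0,0,0],0.65],[[0,0,0],[0,0,0],0.65],[[0,0,0],[0,0,0],0.65],[[0.1,0,-0.3],[0,0,0],0.65],[[0,0,-0.5],[0,0,0],0.65],[[0,0,-0.5],[0,0,0],0.65],[[0,0,-0.5],[0,0,0],0.65],[[0,0,-0.5],[0,0,0],0.65],[[0,0,-0.5],[0,0,0],0.65],[[0,0,-0.5],[0,0,0],0.5],[[0,0,0],[0,0,0.04],0],[[0,0,0],[0,0,0.08],0],[[0,0,0],[0,0,0],0]]}}

```text
clock: 43.0
eef_pos: [541.4, 355.0, 196.0]
tcp_rot: [[-0.149, 0.989, 0.001], [0.989, 0.149, 0.0], [0.0, 0.001, -1.0]]
ft_force: [0.2, -0.8, 0.5]
finger_gap: 0.007
grip_force: 0.0
```

```bash
python3 - <<'E'
from h import *
plan(553.9,-353.6,150,.158)
im=cams.get_image("side");cv2.imwrite("pics/side4.png",im[:,:,::-1])
x,y=237,111
cv2.imwrite("pics/v4.png",cv2.resize(im[y:y+70,x:x+80,::-1],(560,490),interpolation=cv2.INTER_CUBIC))
E
```

```text
turn z units -0.005 shift [-23.393  -3.306   1.527] | pos [541.4 355.  196. ] yaw 0.15 tilt [0.0005 0.0003] q6 1.9 F [ 0.2 -0.8  0.5] gap 0.007 t 43.0
```

View pics/v4.png

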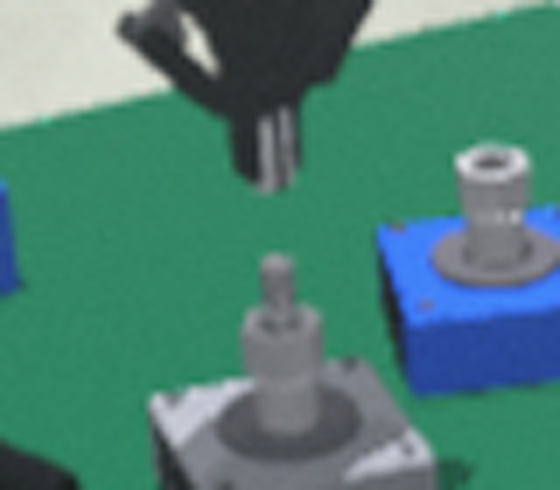

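Request:
{"fn": "servo_tool", "kwargs": {"deltas": [[[-0.9,-0.127,0],[0,0,0],0],[[-0.9,-0.127,0],[0,0,0],0],[[-0.9,-0.127,0],[0,0,0],0],[[-0.9,-0.127,0],[0,0,0],0],[[-0.9,-0.127,0],[0,0,0],0],[[-0.9,-0.127,0],[0,0,0],0],[[-0.9,-0.127,0],[0,0,0],0],[[-0.9,-0.127,0],[0,0,0],0],[[-0.9,-0.127,0],[0,0,0],0],[[-0.9,-0.127,0],[0,0,0],0],[[-0.9,-0.127,0],[0,0,0],0],[[-0.9,-0.127,0],[0,0,0],0],[[-0.9,-0.127,0],[0,0,0],0],[[-0.9,-0.127,0],[0,0,0],0],[[-0.9,-0.127,0],[0,0,0],0],[[-0.9,-0.127,0],[0,0,0],0],[[-0.9,-0.127,0],[0,0,0],0],[[-0.9,-0.127,0],[0,0,0],0]]}}

```text
clock: 44.85
eef_pos: [545.8, -137.0, 195.3]
tcp_rot: [[-0.152, 0.988, -0.0], [0.988, 0.152, 0.0], [0.0, -0.0, -1.0]]
ft_force: [0.0, 0.1, 0.0]
finger_gap: 0.0
grip_force: 0.0
```

Request:
{"fn": "servo_tool", "kwargs": {"deltas": [[[-0.9,-0.127,0],[0,0,0],0],[[-0.9,-0.127,0],[0,0,0],0],[[-0.9,-0.127,0],[0,0,0],0],[[-0.9,-0.127,0],[0,0,0],0],[[-0.9,-0.127,0],[0,0,0],0],[[-0.9,-0.127,0],[0,0,0],0],[[-0.9,-0.127,0],[0,0,0],0],[[-0.9,-0.127,0],[0,0,0],0],[[0,0,0],[0,0,0],0],[[0,0,0],[0,0,0],0],[[0,0,0],[0,0,0],0]]}}

```text
clock: 45.95
eef_pos: [547.8, -353.1, 195.0]
tcp_rot: [[-0.151, 0.989, -0.001], [0.989, 0.151, 0.001], [0.001, -0.0, -1.0]]
ft_force: [-0.0, 0.5, 0.4]
finger_gap: 0.003
grip_force: 0.0
```

```bash
python3 - <<'E'
from h import *
im=cams.get_image("top");s=cams.get_image("side")
a=im[110:290,150:510,::-1];b=s[100:350,200:500,::-1]
cv2.imwrite("pics/v5.png",np.vstack([cv2.resize(a,(600,300),interpolation=cv2.INTER_CUBIC),cv2.resize(b[:150],(600,300),interpolation=cv2.INTER_CUBIC)]))
cv2.imwrite("pics/top5.png",im[:,:,::-1]);cv2.imwrite("pics/side5.png",s[:,:,::-1])
print([(r['bbox'],round(r['p'],2)) for r in spotter.boxes_of("top","casing0")])
plan(553.9,-353.6,95,.158)
E
```

```text
[([339.4, 161.3, 20.8, 18.7], 0.74), ([314.5, 162.0, 18.8, 19.5], 0.55)]
turn z units -0.004 shift [-0.056  0.191  3.339] | pos [ 548.  -352.9  195.2] yaw 0.151 tilt [-0.0002  0.0004] q6 0.75 F [ 0.2 -0.4  0.3] gap 0.003 t 46.1
```

View pics/v5.png

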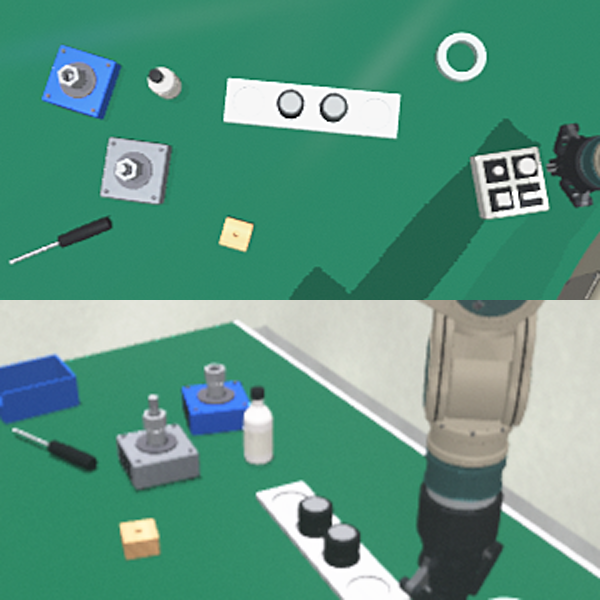

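Both casings stand in the middle nests (top crop (290,103) and (334,106)), the burr is in the grey spindle, and nothing else stands loose. Next, the keys.

Request:
{"fn": "servo_tool", "kwargs": {"deltas": [[[-0.028,0.095,0.4],[0,0,0],0],[[-0.028,0.096,0.4],[0,0,0],0],[[0,0,0.5],[0,0,0],0],[[0,0,0.5],[0,0,0],0],[[0,0,0.5],[0,0,0],0],[[0,0,0.5],[0,0,0],0],[[0,0,0.5],[0,0,0],0],[[0,0,0],[0,0,0],0],[[0,0,0],[0,0,0],0],[[0,0,0],[0,0,0],0]]}}

```text
clock: 47.1
eef_pos: [554.6, -355.3, 97.0]
tcp_rot: [[-0.149, 0.989, 0.001], [0.989, 0.149, -0.001], [-0.001, 0.001, -1.0]]
ft_force: [-0.1, 0.5, 0.3]
finger_gap: 0.002
grip_force: 0.0
```

```bash
python3 - <<'E'
from h import *
plan(553.9,-353.6,80,.158)
im=cams.get_image("side")
x,y=340,230
cv2.imwrite("pics/v6.png",cv2.resize(im[y:y+120,x:x+140,::-1],(700,600),interpolation=cv2.INTER_CUBIC))
E
```

```text
turn z units -0.005 shift [ 0.061 -0.013  0.566] | pos [ 554.6 -355.3   97. ] yaw 0.15 tilt [ 0.0014 -0.0011] q6 0.75 F [-0.1  0.5  0.3] gap 0.002 t 47.1
```

View pics/v6.png

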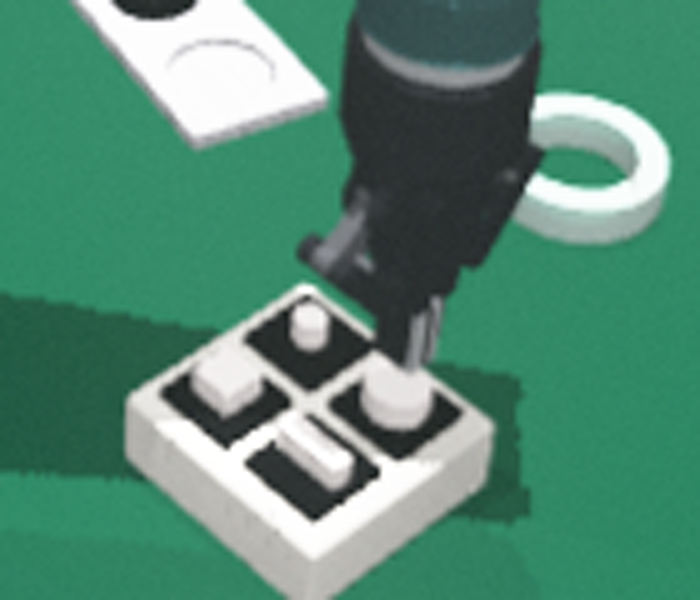

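Request:
{"fn": "servo_tool", "kwargs": {"deltas": [[[0.06,-0.03,0.3],[0,0,0],0],[[0,0,0.15],[0,0,0],0],[[0,0,0.1],[0,0,0],0],[[0,0,0.1],[0,0,0],0],[[0,0,0.06],[0,0,0],0],[[0,0,0],[0,0,0],0],[[0,0,0],[0,0,0],0]]}}

```text
clock: 47.85
eef_pos: [552.5, -352.9, 76.0]
tcp_rot: [[-0.149, 0.989, -0.0], [0.989, 0.149, 0.0], [0.0, -0.0, -1.0]]
ft_force: [-3.2, 3.0, 7.6]
finger_gap: 0.002
grip_force: 4.0
```

Request:
{"fn": "servo_tool", "kwargs": {"deltas": [[[0,0,-0.1],[0,0,0],0],[[0,0,-0.2],[0,0,0],0],[[0,0,-0.3],[0,0,0],0],[[0,0,-0.3],[0,0,0],0],[[0,0,0],[0,0,0],0],[[0,0,0],[0,0,0],0],[[0,0,0],[0,0,0],0]]}}

```text
clock: 48.55
eef_pos: [552.5, -353.0, 101.5]
tcp_rot: [[-0.149, 0.989, -0.0], [0.989, 0.149, 0.0], [0.0, -0.0, -1.0]]
ft_force: [-0.8, 0.6, -0.3]
finger_gap: 0.002
grip_force: 0.0
```

```bash
python3 - <<'E'
from h import *
plan(494.3,-310.0,100,None)
E
```

```text
turn z units 0.0 shift [ 1.706 -1.706  0.05 ] | pos [ 552.5 -353.   101.5] yaw 0.15 tilt [-0.0004  0.0004] q6 0.75 F [-0.8  0.6 -0.3] gap 0.002 t 48.5
```

Request:
{"fn": "servo_tool", "kwargs": {"deltas": [[[0.43,-0.43,0],[0,0,0],0],[[0.43,-0.43,0],[0,0,0],0],[[0.43,-0.43,0],[0,0,0],0],[[0.42,-0.42,0],[0,0,0],0],[[0,0,0],[0,0,0],0],[[0,0,0],[0,0,0],0],[[0,0,0.3],[0,0,0],0],[[0,0,0.15],[0,0,0],0],[[0,0,0],[0,0,0],0],[[0,0,0],[0,0,0],0]]}}

```text
clock: 49.55
eef_pos: [494.4, -310.1, 87.7]
tcp_rot: [[-0.149, 0.989, -0.001], [0.989, 0.149, 0.0], [0.001, -0.001, -1.0]]
ft_force: [-0.4, 0.4, 0.1]
finger_gap: -0.002
grip_force: 0.0
```

Request:
{"fn": "servo_tool", "kwargs": {"deltas": [[[0,0,0.1],[0,0,0],0],[[0,0,0.1],[0,0,0],0],[[0,0,0.1],[0,0,0],0],[[0,0,0.1],[0,0,0],0],[[0,0,0.03],[0,0,0],0],[[0,0,0],[0,0,0],0],[[0,0,0],[0,0,0],0]]}}

```text
clock: 50.25
eef_pos: [494.7, -310.3, 76.1]
tcp_rot: [[-0.149, 0.989, 0.001], [0.989, 0.149, -0.001], [-0.001, 0.001, -1.0]]
ft_force: [-0.7, 0.6, 5.8]
finger_gap: 0.001
grip_force: 2.7
```

Request:
{"fn": "servo_tool", "kwargs": {"deltas": [[[0,0,-0.1],[0,0,0],0],[[0,0,-0.2],[0,0,0],0],[[0,0,-0.3],[0,0,0],0],[[0,0,-0.3],[0,0,0],0],[[0,0,0],[0,0,0],0],[[0,0,0],[0,0,0],0]]}}

```text
clock: 50.85
eef_pos: [494.5, -310.1, 102.7]
tcp_rot: [[-0.149, 0.989, 0.0], [0.989, 0.149, -0.0], [-0.0, 0.0, -1.0]]
ft_force: [-0.5, 0.4, -1.1]
finger_gap: -0.001
grip_force: 0.0
```

```bash
python3 - <<'E'
from h import *
plan(545.4,-302.0,100,None)
E
```

```text
turn z units 0.0 shift [0.015 1.718 0.092] | pos [ 494.5 -310.1  102.7] yaw 0.15 tilt [ 0.0004 -0.0003] q6 0.75 F [-0.5  0.4 -1.1] gap -0.001 t 50.9
```

Request:
{"fn": "servo_tool", "kwargs": {"deltas": [[[0,0.43,0],[0,0,0],0],[[0,0.43,0],[0,0,0],0],[[0,0.43,0],[0,0,0],0],[[0.015,0.43,0],[0,0,0],0],[[0,0,0],[0,0,0],0],[[0,0,0],[0,0,0],0],[[0,0,0.3],[0,0,0],0],[[0,0,0.18],[0,0,0],0],[[0,0,0],[0,0,0],0],[[0,0,0],[0,0,0],0]]}}

```text
clock: 51.85
eef_pos: [544.6, -301.8, 87.4]
tcp_rot: [[-0.149, 0.989, -0.001], [0.989, 0.149, 0.001], [0.001, -0.001, -1.0]]
ft_force: [0.5, 0.8, 0.3]
finger_gap: -0.001
grip_force: 0.0
```

Request:
{"fn": "servo_tool", "kwargs": {"deltas": [[[0,0,0.1],[0,0,0],0],[[0,0,0.1],[0,0,0],0],[[0,0,0.1],[0,0,0],0],[[0,0,0.1],[0,0,0],0],[[0,0,0.03],[0,0,0],0],[[0,0,0],[0,0,0],0],[[0,0,0],[0,0,0],0]]}}

```text
clock: 52.55
eef_pos: [545.5, -302.2, 76.0]
tcp_rot: [[-0.149, 0.989, 0.0], [0.989, 0.149, -0.001], [-0.001, 0.0, -1.0]]
ft_force: [-1.4, 0.7, 5.8]
finger_gap: -0.001
grip_force: 3.0
```

Request:
{"fn": "servo_tool", "kwargs": {"deltas": [[[0,0,-0.1],[0,0,0],0],[[0,0,-0.3],[0,0,0],0],[[0,0,-0.5],[0,0,0],0],[[0,0,-0.5],[0,0,0],0],[[0,0,-0.5],[0,0,0],0],[[0,0,-0.5],[0,0,0],0],[[0,0,-0.5],[0,0,0],0],[[0,0,0],[0,0,0],0],[[0,0,0],[0,0,0],0]]}}

```text
clock: 53.45
eef_pos: [545.6, -302.1, 162.7]
tcp_rot: [[-0.149, 0.989, 0.001], [0.989, 0.149, -0.001], [-0.001, 0.001, -1.0]]
ft_force: [-0.2, -0.2, 0.4]
finger_gap: -0.0
grip_force: 0.0
```

```bash
python3 - <<'E'
from h import *
im=cams.get_image("top");o=cv2.imread("pics/top5.png")[:,:,::-1]
for r in(spotter.boxes_of("top","casing0")): print(r['bbox'],round(r['p'],2))
d=np.abs(im[130:280,150:420].astype(int)-o[130:280,150:420]).max(2);print((d>60).sum(),np.argwhere(d>60)[:5])
from workcell import env
if (d>60).sum()<15: print(env.sign_off())
E
```

```text
[314.5, 164.8, 16.4, 18.3] 0.68
[341.5, 165.0, 17.0, 17.4] 0.57
0 []
the job is handed in; nothing more can be done
None
```

The job is handed in at about 53 s: the burr is home in the collet with the nut turned to its stop, both loose casings are in nests, and the round, square and small round keys were each pressed fully down and released in that order; the judge's result was not shown to me.

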